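# Lay out the coffee service: each cup on its own saucer, milk jug on its mat

## Task

Lay out the coffee things: stand each of the three stoneware cups upright in the middle of the saucer of its own size (smallest cup on the smallest saucer, middle one on the middle one, largest on the largest), and stand the glass milk jug in the middle of the round cork mat. Set them down without dropping or tipping any of them, and leave the lunchbox and the nested bowls where they are.

Things in the scene. Friction and masses are not known exactly. Their poses are not given: they have to be found in the camera images.
- cup_small: The smallest of three empty grey-blue stoneware coffee cups: straight round sides, outside diameter 46 mm, height 50 mm, wall 4.5 mm, foot diameter 35 mm. Handle 8 mm thick, sticking out 26 mm from the wall towards its own +y, 10 to 44 mm up; the +x and -x sides are clear. Origin: centre of the underside; z up. Starts upright among the other things, turned any way.
- cup_medium: The middle-sized of three empty grey-blue stoneware coffee cups: straight round sides, outside diameter 56 mm, height 62 mm, wall 4.5 mm, foot diameter 43 mm. Handle 8 mm thick, sticking out 26 mm from the wall towards its own +y, 13 to 54 mm up; the +x and -x sides are clear. Origin: centre of the underside; z up. Starts upright among the other things, turned any way.
- cup_large: The largest of three empty grey-blue stoneware coffee cups: straight round sides, outside diameter 66 mm, height 76 mm, wall 4.5 mm, foot diameter 50 mm. Handle 8 mm thick, sticking out 26 mm from the wall towards its own +y, 17 to 66 mm up; the +x and -x sides are clear. Origin: centre of the underside; z up. Starts upright among the other things, turned any way.
- milk_jug: Empty clear glass milk jug: straight round body, outside diameter 62 mm, height 105 mm, wall 4 mm, foot diameter 53 mm. Handle 9 mm thick, sticking out 34 mm from the wall towards its own +y, 23 to 90 mm up; small pouring lip (8 mm) at the rim towards -y; the +x and -x sides are clear. Origin: centre of the underside; z up. Starts upright among the cups and saucers, turned any way.
- saucer_small: The smallest of three grey-blue stoneware saucers, empty: diameter 110 mm, rim 15 mm high, flat well of diameter 61 mm whose floor is 6 mm above the counter, with a thin raised ring (look only) round the middle. It lies loose on the counter, right side up, among the other things. Origin: centre of the underside; z up. It belongs to the smallest cup.
- saucer_medium: The middle-sized of three grey-blue stoneware saucers, empty: diameter 130 mm, rim 15 mm high, flat well of diameter 72 mm whose floor is 6 mm above the counter, with a thin raised ring (look only) round the middle. It lies loose on the counter, right side up, among the other things. Origin: centre of the underside; z up. It belongs to the middle-sized cup.
- saucer_large: The largest of three grey-blue stoneware saucers, empty: diameter 152 mm, rim 15 mm high, flat well of diameter 85 mm whose floor is 6 mm above the counter, with a thin raised ring (look only) round the middle. It lies loose on the counter, right side up, among the other things. Origin: centre of the underside; z up. It belongs to the largest cup.
- cork_mat: Round cork mat, diameter 100 mm, 7 mm thick, flat on the counter and fast to it. Origin: centre of the underside; z up. The milk jug's place.
- lunchbox: Closed orange plastic lunchbox with white snap clips, 144 mm (own x) by 189 mm (own y) by 60 mm high, at one side of the work; not to be moved. Origin: centre of the underside; z up.
- bowls: Two melamine bowls (pale green and cream, no handles) nested one in the other, 144 mm across and 70 mm high over all, at the other side of the work; not to be moved. Origin: centre of the underside; z up.

How it is judged (in metres and radians):
At the end, for the whole second after the job is handed in: Each cup stands upright (within 0.08 rad) on the well floor of the saucer of its own size and the milk jug on the cork mat, each centred within 12 mm (height within 4 mm); the saucers lie flat on the counter; all is at rest and released (horizontal distance between cup_small and saucer_small below 0.012 m and z of cup_small in the frame of saucer_small between 0.003 and 0.01 m and angle between each of cup_small, cup_medium, cup_large, milk_jug's own z axis and vertical below 0.08 rad and linear speed of each of cup_small, cup_medium, cup_large, milk_jug below 0.02 m/s and angular speed of each of cup_small, cup_medium, cup_large, milk_jug below 0.2 rad/s and height (world z) of each of saucer_small, saucer_medium, saucer_large below 0.004 m and angle between each of saucer_small, saucer_medium, saucer_large's own z axis and vertical below 0.05 rad and horizontal distance between cup_medium and saucer_medium below 0.012 m and z of cup_medium in the frame of saucer_medium between 0.003 and 0.01 m and horizontal distance between cup_large and saucer_large below 0.012 m and z of cup_large in the frame of saucer_large between 0.003 and 0.01 m and horizontal distance between milk_jug and cork_mat below 0.012 m and z of milk_jug in the frame of cork_mat between 0.004 and 0.011 m); the robot touches nothing.
It fails at once if the lunchbox is shifted by more than 25 mm (distance of lunchbox from where it was at the start of the episode above 0.025 m).
It fails at once if the nested bowls are shifted by more than 25 mm (distance of bowls from where it was at the start of the episode above 0.025 m).
It fails at once if a cup or the jug is tipped over (more than 45 degrees) (angle between any of cup_small, cup_medium, cup_large, milk_jug's own z axis and vertical above 0.785 rad).
It fails at once if a cup or the jug is dropped or knocked flying (over 0.5 m/s, a fall of about 13 mm, with no finger on it) ((linear speed of cup_small above 0.5 m/s and contact force between the fingers and cup_small below 0.01 N) or (linear speed of cup_medium above 0.5 m/s and contact force between the fingers and cup_medium below 0.01 N) or (linear speed of cup_large above 0.5 m/s and contact force between the fingers and cup_large below 0.01 N) or (linear speed of milk_jug above 0.5 m/s and contact force between the fingers and milk_jug below 0.01 N)).
It also fails if it takes over 106 s, if anything falls off the work surface, if the arm or the gripper's body presses on something with over 40 N, if the wrist force passes 120 N, or if a joint passes its speed limit or range.

## Robot

A 6-joint arm with a two-finger parallel gripper is mounted at the origin on the work surface. World frame = base frame: x ahead of the robot, y to its left, z up, the work surface at z = 0. Lengths are in m, angles in degrees, forces in N, time in s.
With the tool pointing down it reaches from about 0.4 to 0.825 m from the base axis. Payload 7 kg.
Tool frame: the origin (TCP) lies on the centre line of the jaws, within the pads' length; the fingertips stand 11 mm ahead of it and the grasp point (between the pads) lies 8 mm behind it; z points along the fingers, y is the line along which they close (so a half turn about z gives the same grasp; the last joint's range is limited). The gripper opens to 88 mm and grips with 3 to 60 N. Pads are 19 mm wide; open, the fingers measure 130 mm over their backs; the gripper's body (78 mm by 193 mm) begins 47 mm behind the grasp point.
Start: joints at [-48.524, 20.546, 0.682, 0, -70.136, -16.507], TCP at [0.285, -0.612, 0.238] pointing down, gripper open.
Joint ranges: [-176.03, 176.03], [-82.01, 121.73], [-58.28, 71.71], [-173.87, 95.51], [-174.79, -0.11], [-173.66, 173.66]. Speed limits (degrees/s): [136.94, 136.94, 172.46, 180, 180, 180].

## Interface

Orientations are given as [roll, pitch, yaw] about the fixed x, y, z axes, in that order (R = Rz(yaw) Ry(pitch) Rx(roll)).
In Python, from plant import r, capture, camera_model, job gives the robot as it stands.
- The arm moves only by the tool drive_tool, never from a script. Its argument "increments" is a list that holds one entry, the list of rows, each a list of 5 numbers: the gripper's target within -1 to 1 (fully open at 1, half-way at 0, shut at -1), then the shift along the tool's x, y, z scaled (see below), then the turn about the tool's z scaled (see below). In form: [[[gripper, tx, ty, tz, roll], ...]]. A call has 1 to 5 rows; each row is the pose to reach, as a shift and turn from the pose commanded when the call began, along the tool's axes at that moment, turning the shorter way round; what a row does not reach only later rows make up. The controller multiplies each number of a shift by 120 mm and each number of a turn by 360 degrees. A row lasts 1/8 s, in which the tool goes at most 62.5 mm and 10.7 degrees, less where a joint would pass 70% of its speed; a pose out of reach is approached as far as the arm can. A call with a number of a shift or a turn outside -1 to 1 is refused whole. A call with a gripper value outside its range is refused whole. The fingers move at their own pace and stop on an object; "squeeze" is the grip in N (left out, the last holds). Time passes only in rows, so rows that repeat a pose let the fingers close. It gives the time, the measured TCP pose, the force, the opening and the grip force at its end, in the units of the state.
- r.get_state(): the state, without advancing time (a new reading comes with each control period).
- capture(name): name is "scene" or "top" or "wrist"; returns the picture (480x640x3 uint8, red, green, blue); there is no depth.
- camera_model(name): a dict with "camera_matrix" (3x3 intrinsics, pixels), "k1" (the pictures are not rectified: a ray, as slopes to the right and down, at radius r is drawn at 1 + k1 r^2 times it, then the intrinsics apply), "rvec" (rotation vector, rad) and "tvec" (3), from world to camera coordinates, as OpenCV has them. Camera axes: x right, y down, z forward; pixel columns grow to the right and rows downward; lengths in m; the calibration is good to about 2 mm. A picture is of the moment at which its call begins: read the wrist's pose just before it. camera_model takes no time and is no camera call; for the wrist camera it gives the pose at the moment of the call.
- job.close_job(): hands the job in; it is judged then, once.
The state is a dict: "time_s": time; "joints": joint angles; "qd": joint speeds; "joint_torque": joint torques, N m; "tcp_pos": TCP position; "eef_rot": TCP orientation; "contact_force": force on the tool from outside, world axes, zero at the start; "moment": the same for the moment, N m; "gripper_width": finger opening in m; "gripper_force": force on a finger pad.
Only numpy, scipy, OpenCV 4.12 (cv2) and the standard library are available. Lean on these libraries where they do the work, as an engineer would, in place of code of your own. Each camera call takes 0.05 s, during which the arm holds its last target. There are 200 camera calls.

## Working session

There is one attempt and no reset: what is moved stays moved. The work goes in short steps, Python scripts to look and compute and a tool call to move; the robot and the scene stay as the last step left them, time stands still between calls to the robot, and variables do not carry over. Pictures are saved under pics/ and viewed, at most 14 in all, crops included, and the job is handed in when it is done.

Besides the shell and the picture viewer there is one more tool, called as a command line: name --argument value ..., lists and objects as JSON in quotes. drive_tool: Moves the arm, as the interface text tells. Its arguments: {"type":"object","properties":{"increments":{"type":"array"},"squeeze":{"type":"number"}},"required":["increments"]}

```bash
ls; mkdir -p pics
python3 - <<'E'
from plant import r,capture,camera_model
import cv2
for n in("scene","top"):
    cv2.imwrite(f"pics/{n}0.png",capture(n)[:,:,::-1]); print(n,camera_model(n))
print(camera_model("wrist"));print(r.get_state())
E
```

```text
pics
scene {'camera_matrix': array([[528.57790752,   0.        , 313.07661928],
       [  0.        , 528.57790752, 241.43783469],
       [  0.        ,   0.        ,   1.        ]]), 'k1': -0.08810957816631786, 'rvec': array([ 2.22321395,  0.86713254, -0.35430774]), 'tvec': array([-0.33938082, -0.20050386,  1.78768968])}
top {'camera_matrix': array([[434.69204265,   0.        , 317.01760884],
       [  0.        , 434.69204265, 242.90579603],
       [  0.        ,   0.        ,   1.        ]]), 'k1': -0.07213502307693037, 'rvec': array([ 2.17944926, -2.14326739,  0.12384271]), 'tvec': array([-0.01004918,  0.48698661,  0.94584781])}
{'camera_matrix': array([[331.91440961,   0.        , 317.36867666],
       [  0.        , 331.91440961, 230.94004293],
       [  0.        ,   0.        ,   1.        ]]), 'k1': 0.006639037360841607, 'rvec': array([-1.60930051, -2.52217471, -0.31983089]), 'tvec': array([ 0.67488935, -0.0306008 ,  0.38998547])}
{'time_s': 0.1, 'joints': array([-4.85253778e+01,  2.05866856e+01,  6.41043070e-01, -1.83386189e-02,
       -7.01353853e+01, -1.65076091e+01]), 'qd': array([-0.03009181, -0.10338872,  0.08506445,  0.05371394,  0.03155667,
       -0.03363851]), 'joint_torque': array([ 9.49620653e-05, -5.84162056e+01,  2.93753940e+01,  7.01555192e+00,
        1.01963634e-02, -2.87297269e-05]), 'tcp_pos': array([ 0.28473743, -0.61155965,  0.2367371 ]), 'eef_rot': array([ 1.79917413e+02, -6.49566809e-03, -1.55039226e+02]), 'contact_force': array([ 0.7698297 ,  0.37212422, -0.17181318]), 'moment': array([ 0.01191752, -0.00385112, -0.02459654]), 'gripper_force': 0.0, 'gripper_width': 0.08785724588102786}
```

View pics/top0.png

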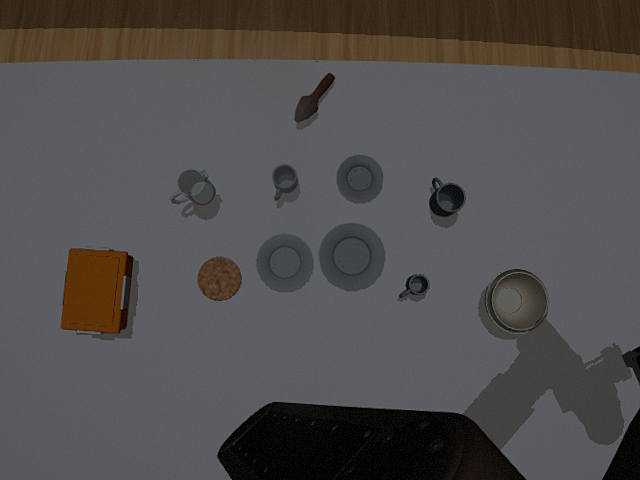

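View pics/scene0.png

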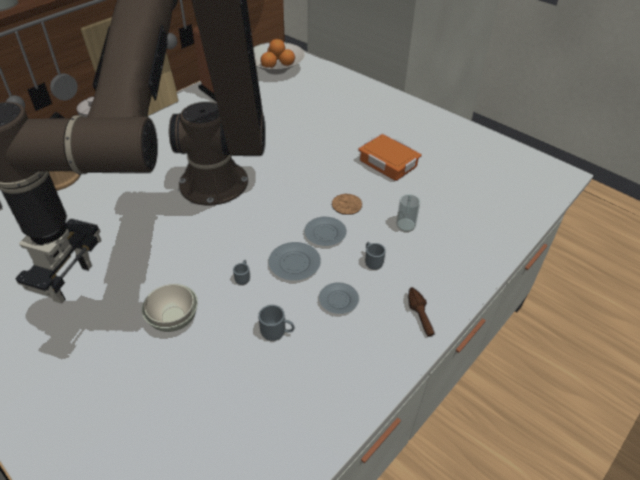

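The top view shows the mat at (219,278), the medium saucer at (285,263), the large at (352,256) and the small at (359,178). The cups are small (418,285), medium (285,178) and large (449,200), with the jug at (195,190). I'll zoom in for measuring.

```bash
cat > h.py <<'E'
import numpy as np,cv2
from scipy.optimize import brentq
def ray(m,px):
    K=m["camera_matrix"];d=np.array([m["k1"],0,0,0,0.])
    u=cv2.undistortPoints(np.array([[px]],float),K,d)[0,0]
    R=cv2.Rodrigues(m["rvec"])[0];o=-R.T@m["tvec"];v=R.T@np.array([u[0],u[1],1.]);return o,v/np.linalg.norm(v)
def atz(m,px,z):
    o,v=ray(m,px);return o+v*(z-o[2])/v[2]
def tri(m1,p1,m2,p2):
    o1,v1=ray(m1,p1);o2,v2=ray(m2,p2)
    s=np.linalg.lstsq(np.c_[v1,-v2],o2-o1,rcond=None)[0];a=o1+s[0]*v1;b=o2+s[1]*v2
    return (a+b)/2,np.linalg.norm(a-b)
def proj(m,P):
    return cv2.projectPoints(np.array(P,float).reshape(-1,1,3),m["rvec"],m["tvec"],m["camera_matrix"],np.array([m["k1"],0,0,0,0.]))[0].reshape(-1,2)
E
python3 - <<'E'
import cv2
a=cv2.imread("pics/top0.png")[140:320,160:480];b=cv2.imread("pics/scene0.png")[180:350,220:440]
cv2.imwrite("pics/c1.png",cv2.convertScaleAbs(cv2.resize(a,None,fx=2.5,fy=2.5,interpolation=2),alpha=1.8))
cv2.imwrite("pics/c2.png",cv2.convertScaleAbs(cv2.resize(b,None,fx=3.5,fy=3.5,interpolation=2),alpha=1.3))
E
```

```text
(no output)
```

View pics/c1.png

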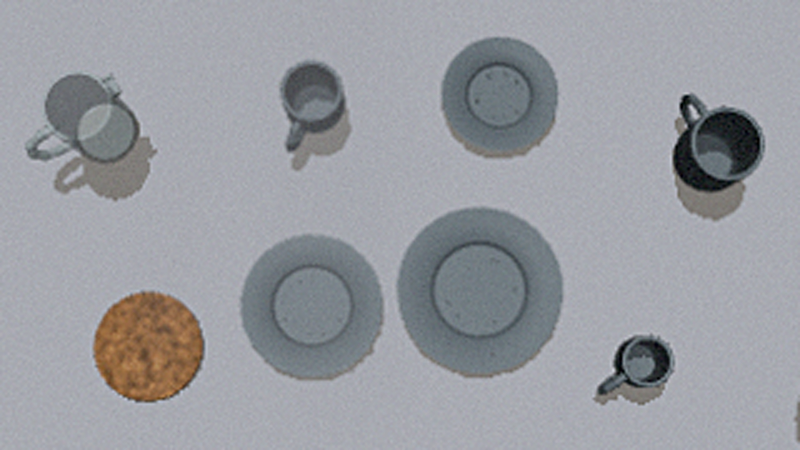

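View pics/c2.png

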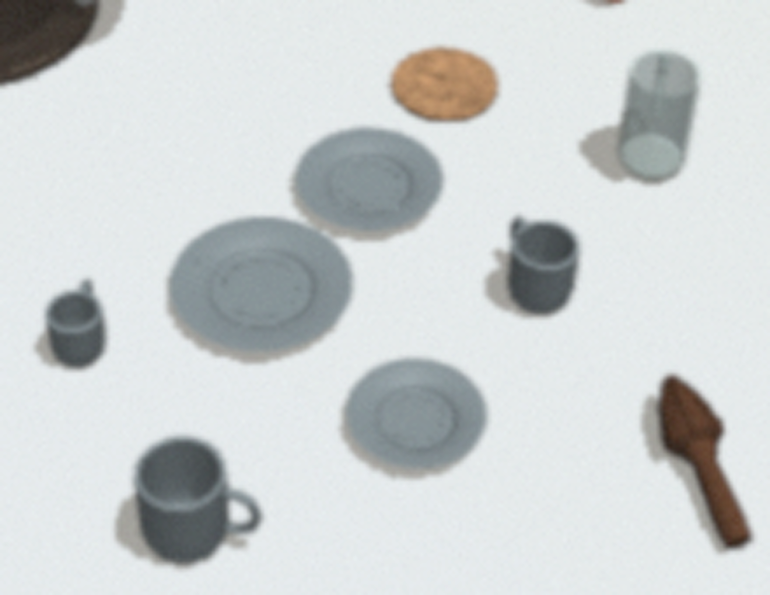

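The crops show clear rim circles. In c1 the rim centres are about small cup (646,361), medium (313,92), large (728,144) and jug (77,106), and c2 has the matching ones. Next I'll triangulate.

```bash
cat > m1.py <<'E'
from plant import camera_model
from h import *
T=camera_model("top");S=camera_model("scene")
D=dict(cs=((646,361),(76,311),.05,(606,388)),cm=((313,92),(545,245),.062,(293,143)),cl=((728,144),(182,475),.076,(689,104)),jug=((77,106),(665,75),.105,(38,147)),
ss=((500,97),(415,413),.015,0),sm=((312,307),(368,180),.015,0),sl=((480,292),(261,286),.015,0),mat=((149,347),(445,83),.007,0))
for k,(a,b,z,h) in D.items():
    f=lambda a:(160+(a[0]+.5)/2.5-.5,140+(a[1]+.5)/2.5-.5)
    p=f(a);q=(220+(b[0]+.5)/3.5-.5,180+(b[1]+.5)/3.5-.5)
    P,e=tri(T,p,S,q);A=atz(T,p,z);o=""
    if h:
        H=atz(T,f(h),z*.7);d=H-A;o=f"handle dir {np.degrees(np.arctan2(d[1],d[0])):.0f} len {np.hypot(*d[:2]):.3f}"
    print(k,"tri",P.round(3),"gap",round(e,4),"at z",A.round(3),o)
for n,p in dict(bowls=(517,300),).items(): print(n,atz(T,p,.07).round(3))
print("lunchbox",atz(T,(96,290),.06).round(3),"cam",ray(T,(320,240))[0])
E
python3 m1.py
```

```text
cs tri [ 0.398 -0.224  0.047] gap 0.0006 at z [ 0.398 -0.223  0.05 ] handle dir 127 len 0.040
cm tri [0.631 0.072 0.059] gap 0.0015 at z [0.629 0.071 0.062] handle dir 157 len 0.046
cl tri [ 0.588 -0.292  0.072] gap 0.0018 at z [ 0.586 -0.291  0.076] handle dir 34 len 0.049
jug tri [0.604 0.269 0.1  ] gap 0.0004 at z [0.603 0.267 0.105] handle dir 125 len 0.051
ss tri [ 0.642 -0.098  0.011] gap 0.0011 at z [ 0.64  -0.098  0.015] 
sm tri [0.443 0.071 0.01 ] gap 0.0002 at z [0.443 0.071 0.015] 
sl tri [ 0.46  -0.081  0.007] gap 0.0015 at z [ 0.459 -0.081  0.015] 
mat tri [0.405 0.221 0.003] gap 0.0016 at z [0.404 0.219 0.007] 
bowls [ 0.366 -0.433  0.07 ]
lunchbox [0.372 0.479 0.06 ] cam [ 0.37486833 -0.00382397  0.99566266]
```

The triangulated heights come out 3–8 mm low against the text, which fits the calibration, and the positions agree. Next is a planner that prints calls, then the approach to the small cup.

```bash
cat > plan.py <<'E'
# plan.py g x y z yaw [z2 ...]: prints calls from the present pose to target
import sys,numpy as np
from plant import r
from math import *
a=list(map(float,sys.argv[1:]));g=a[0]
s=r.get_state();p=np.array(s["tcp_pos"]);y=s["eef_rot"][2];print("now",s["time_s"],p.round(4),np.round(s["eef_rot"],2),"w",round(s["gripper_width"],4),"J",np.round(s["joints"]))
W=np.array(a[1:]).reshape(-1,4)
for w in W:
    dy=(w[3]-y+180)%360-180;d=w[:3]-p
    n=max(1,ceil(np.abs(d).max()/.085),ceil(abs(dy)/50));st=d/n
    for i in range(n):
        c,k=cos(radians(y)),sin(radians(y))
        t=np.array([c*st[0]+k*st[1],k*st[0]-c*st[1],-st[2]])/.12;q=-dy/n/360
        m=max(1,ceil(abs(dy/n)/10.5),ceil(np.linalg.norm(st)/.04));m=min(5,m)
        print([[[g]+[round(float(v)*(j+1)/m,3) for v in (*t,q)] for j in range(m)]])
        y+=dy/n
    p=w[:3];print("-- at",w)
E
python3 plan.py 1 .398 -.223 .17 -53
```

```text
now 0.1 [ 0.2847 -0.6116  0.2367] [ 1.7992e+02 -1.0000e-02 -1.5504e+02] w 0.0879 J [-49.  21.   1.  -0. -70. -17.]
[[[1.0, -0.148, 0.169, 0.037, -0.019], [1.0, -0.296, 0.338, 0.074, -0.038], [1.0, -0.444, 0.507, 0.111, -0.057]]]
[[[1.0, -0.198, 0.107, 0.037, -0.019], [1.0, -0.396, 0.214, 0.074, -0.038], [1.0, -0.593, 0.321, 0.111, -0.057]]]
[[[1.0, -0.223, 0.031, 0.037, -0.019], [1.0, -0.445, 0.062, 0.074, -0.038], [1.0, -0.668, 0.094, 0.111, -0.057]]]
[[[1.0, -0.22, -0.048, 0.037, -0.019], [1.0, -0.439, -0.097, 0.074, -0.038], [1.0, -0.659, -0.145, 0.111, -0.057]]]
[[[1.0, -0.189, -0.122, 0.037, -0.019], [1.0, -0.378, -0.244, 0.074, -0.038], [1.0, -0.567, -0.366, 0.111, -0.057]]]
-- at [  0.398  -0.223   0.17  -53.   ]
```

drive_tool --increments '[[[1, -0.148, 0.169, 0.037, -0.019], [1, -0.296, 0.338, 0.074, -0.038], [1, -0.444, 0.507, 0.111, -0.057]]]'

```text
time_s: 0.48
tcp_pos: [0.3075, -0.5333, 0.2235]
eef_rot: [179.9, 0.0, -134.3]
contact_force: [-0.3, -0.5, 0.2]
gripper_width: 0.0879
gripper_force: 0.0
```

drive_tool --increments '[[[1, -0.198, 0.107, 0.037, -0.019], [1, -0.396, 0.214, 0.074, -0.038], [1, -0.593, 0.321, 0.111, -0.057]]]'

```text
time_s: 0.85
tcp_pos: [0.3299, -0.4555, 0.2104]
eef_rot: [180.0, 0.0, -113.8]
contact_force: [0.4, 0.7, -0.4]
gripper_width: 0.0875
gripper_force: 0.0
```

drive_tool --increments '[[[1, -0.223, 0.031, 0.037, -0.019], [1, -0.445, 0.062, 0.074, -0.038], [1, -0.668, 0.094, 0.111, -0.057]]]'

```text
time_s: 1.23
tcp_pos: [0.3522, -0.3777, 0.1972]
eef_rot: [180.0, 0.0, -93.3]
contact_force: [-0.2, -0.4, -0.9]
gripper_width: 0.0876
gripper_force: 0.0
```

drive_tool --increments '[[[1, -0.22, -0.048, 0.037, -0.019], [1, -0.439, -0.097, 0.074, -0.038], [1, -0.659, -0.145, 0.111, -0.057]]]'

```text
time_s: 1.6
tcp_pos: [0.3743, -0.2998, 0.1839]
eef_rot: [180.0, 0.0, -72.7]
contact_force: [0.8, -0.3, 0.3]
gripper_width: 0.0876
gripper_force: 0.0
```

drive_tool --increments '[[[1, -0.189, -0.122, 0.037, -0.019], [1, -0.378, -0.244, 0.074, -0.038], [1, -0.567, -0.366, 0.111, -0.057], [1, -0.567, -0.366, 0.111, -0.057]]]'

```text
time_s: 2.1
tcp_pos: [0.3964, -0.2216, 0.1706]
eef_rot: [180.0, 0.0, -52.3]
contact_force: [-0.1, 0.2, -1.0]
gripper_width: 0.0878
gripper_force: 0.0
```

```bash
cat > look.py <<'E'
# look.py name [x y z ...]: wrist picture with the predicted points marked
import sys,cv2
from plant import capture,camera_model
from h import *
m=camera_model("wrist");im=cv2.convertScaleAbs(np.ascontiguousarray(capture("wrist")[:,:,::-1]),alpha=1.3)
np.save(f"pics/{sys.argv[1]}.npy",m,allow_pickle=True)
for q in proj(m,np.array(list(map(float,sys.argv[2:]))).reshape(-1,3)): cv2.drawMarker(im,tuple(int(round(v)) for v in q),(0,0,255),0,12,1);print(q.round(1))
cv2.imwrite(f"pics/{sys.argv[1]}.png",im)
E
python3 look.py w1 .398 -.223 .05 .459 -.081 .006; python3 plan.py 1 .398 -.223 .028 -53
```

```text
[315.4 226.5]
[182.4 288.1]
now 2.15 [ 0.3964 -0.2223  0.1708] [ 1.7998e+02  2.0000e-02 -5.2370e+01] w 0.0876 J [ -4.   3. -32.  -0. -56.  42.]
[[[1.0, 0.003, -0.002, 0.298, 0.0], [1.0, 0.006, -0.003, 0.595, 0.001]]]
[[[1.0, 0.003, -0.002, 0.298, 0.0], [1.0, 0.006, -0.003, 0.595, 0.001]]]
-- at [ 3.98e-01 -2.23e-01  2.80e-02 -5.30e+01]
```

View pics/w1.png

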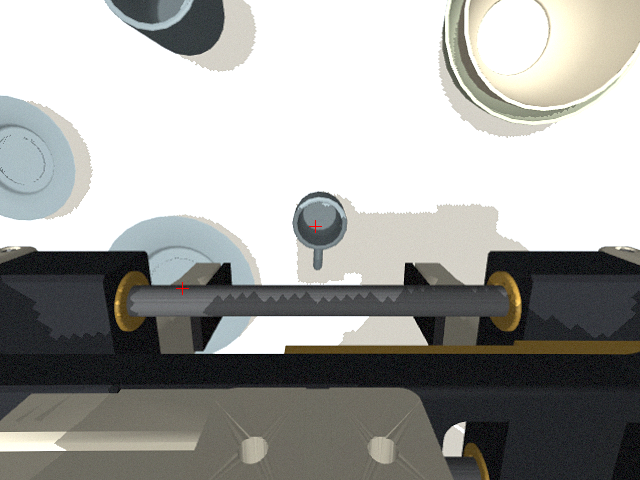

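The small cup's rim is at about (320,222) against the predicted (315,226). The handle points straight down the image, so the grip line is clear. I'll correct the position from this view.

```bash
python3 - <<'E'
from h import *
m=np.load("pics/w1.npy",allow_pickle=True).item();T=__import__("plant").camera_model("top")
print(atz(m,(320,222),.05).round(4))
f=lambda a:(160+(a[0]+.5)/2.5-.5,140+(a[1]+.5)/2.5-.5)
print("two-view rim",tri(m,(320,222),T,f((646,361))))
E
python3 plan.py 1 .398 -.226 .03 -53
```

```text
[ 0.3973 -0.2283  0.05  ]
two-view rim (array([ 0.39708415, -0.226147  ,  0.04028638]), np.float64(0.0025174979104721504))
now 2.15 [ 0.3964 -0.2223  0.1708] [ 1.7998e+02  2.0000e-02 -5.2370e+01] w 0.0876 J [ -4.   3. -32.  -0. -56.  42.]
[[[1.0, 0.008, 0.002, 0.293, 0.0], [1.0, 0.016, 0.004, 0.587, 0.001]]]
[[[1.0, 0.008, 0.002, 0.293, 0.0], [1.0, 0.016, 0.004, 0.587, 0.001]]]
-- at [ 3.98e-01 -2.26e-01  3.00e-02 -5.30e+01]
```

drive_tool --increments '[[[1, 0.008, 0.002, 0.29, 0], [1, 0.016, 0.004, 0.585, 0]]]'

```text
time_s: 2.4
tcp_pos: [0.3975, -0.2252, 0.1004]
eef_rot: [-179.9, -0.1, -52.5]
contact_force: [0.0, -0.4, -0.7]
gripper_width: 0.0876
gripper_force: 0.0
```

drive_tool --increments '[[[1, 0.008, 0.002, 0.29, 0], [1, 0.016, 0.004, 0.585, 0], [1, 0.016, 0.004, 0.585, 0]]]'

```text
time_s: 2.78
tcp_pos: [0.3958, -0.2269, 0.0286]
eef_rot: [179.8, 0.2, -52.6]
contact_force: [0.3, -0.6, -0.0]
gripper_width: 0.0877
gripper_force: 0.0
```

drive_tool --increments '[[[-1, 0, 0, 0, 0], [-1, 0, 0, 0, 0], [-1, 0, 0, 0, 0], [-1, 0, 0, 0, 0]]]' --squeeze 15

```text
time_s: 3.28
tcp_pos: [0.3984, -0.2265, 0.0312]
eef_rot: [-179.9, -0.1, -52.4]
contact_force: [-0.1, 0.1, 0.2]
gripper_width: 0.0531
gripper_force: 0.0
```

```bash
python3 plan.py -1 .3975 -.226 .14 -53  .641 -.098 .14 -53 .641 -.098 .037 -53
```

```text
now 3.275 [ 0.3984 -0.2265  0.0312] [-1.7994e+02 -5.0000e-02 -5.2430e+01] w 0.0531 J [ -5.  15. -41.   0. -34.  42.]
[[[-1.0, -0.002, 0.001, -0.227, 0.0], [-1.0, -0.004, 0.002, -0.453, 0.001]]]
[[[-1.0, -0.002, 0.001, -0.227, 0.0], [-1.0, -0.004, 0.002, -0.453, 0.001]]]
-- at [  0.3975  -0.226    0.14   -53.    ]
[[[-1.0, 0.041, -0.251, -0.0, -0.0], [-1.0, 0.082, -0.503, -0.0, -0.0], [-1.0, 0.123, -0.754, -0.0, -0.0]]]
[[[-1.0, 0.041, -0.251, -0.0, -0.0], [-1.0, 0.082, -0.503, -0.0, -0.0], [-1.0, 0.123, -0.754, -0.0, -0.0]]]
[[[-1.0, 0.041, -0.251, -0.0, -0.0], [-1.0, 0.082, -0.503, -0.0, -0.0], [-1.0, 0.123, -0.754, -0.0, -0.0]]]
-- at [  0.641  -0.098   0.14  -53.   ]
[[[-1.0, 0.0, -0.0, 0.215, -0.0], [-1.0, 0.0, -0.0, 0.429, -0.0]]]
[[[-1.0, 0.0, -0.0, 0.215, -0.0], [-1.0, 0.0, -0.0, 0.429, -0.0]]]
-- at [ 6.41e-01 -9.80e-02  3.70e-02 -5.30e+01]
```

drive_tool --increments '[[[-1, 0, 0, 0, 0], [-1, 0, 0, 0, 0], [-1, 0, 0, 0, 0]]]'

```text
time_s: 3.65
tcp_pos: [0.3982, -0.2265, 0.0309]
eef_rot: [-180.0, -0.0, -52.4]
contact_force: [-0.9, 0.6, 5.7]
gripper_width: 0.0451
gripper_force: 15.0
```

drive_tool --increments '[[[-1, 0, 0, -0.15, 0], [-1, 0, 0, -0.3, 0], [-1, 0, 0, -0.45, 0]]]'

```text
time_s: 4.03
tcp_pos: [0.3976, -0.2264, 0.0848]
eef_rot: [180.0, 0.0, -52.4]
contact_force: [0.1, 0.5, -1.2]
gripper_width: 0.0452
gripper_force: 15.0
```

drive_tool --increments '[[[-1, 0, 0, -0.23, 0], [-1, 0, 0, -0.46, 0]]]'

```text
time_s: 4.28
tcp_pos: [0.3975, -0.2264, 0.1402]
eef_rot: [180.0, 0.0, -52.4]
contact_force: [0.9, 0.4, -1.2]
gripper_width: 0.045
gripper_force: 15.0
```

drive_tool --increments '[[[-1, 0.041, -0.25, 0, 0], [-1, 0.082, -0.5, 0, 0], [-1, 0.123, -0.754, 0, 0]]]'

```text
time_s: 4.65
tcp_pos: [0.4797, -0.1821, 0.1392]
eef_rot: [180.0, 0.0, -52.4]
contact_force: [-0.6, -0.1, -0.2]
gripper_width: 0.045
gripper_force: 15.0
```

drive_tool --increments '[[[-1, 0.041, -0.25, 0, 0], [-1, 0.082, -0.5, 0, 0], [-1, 0.123, -0.754, 0, 0]]]'

```text
time_s: 5.03
tcp_pos: [0.5605, -0.1384, 0.1385]
eef_rot: [179.9, 0.1, -52.4]
contact_force: [0.8, 0.5, -1.5]
gripper_width: 0.0451
gripper_force: 15.0
```

drive_tool --increments '[[[-1, 0.03, -0.15, 0, 0], [-1, 0.06, -0.3, 0, 0], [-1, 0.06, -0.3, 0, 0]]]'

```text
time_s: 5.4
tcp_pos: [0.5931, -0.1228, 0.1392]
eef_rot: [180.0, 0.0, -52.4]
contact_force: [-0.0, -0.5, -0.7]
gripper_width: 0.045
gripper_force: 15.0
```

```bash
python3 look.py w2 .641 -.098 .006  .587 -.291 .076; python3 plan.py -1 .641 -.098 .14 -52.5 .641 -.098 .039 -52.5
```

```text
[254.3 214.7]
[505.7  31.1]
now 5.45 [ 0.5924 -0.1232  0.1393] [ 1.7996e+02  3.0000e-02 -5.2420e+01] w 0.0448 J [  7.  19. -16.  -0. -56.  31.]
[[[-1.0, 0.041, -0.225, -0.003, 0.0], [-1.0, 0.081, -0.449, -0.006, 0.0]]]
-- at [  0.641  -0.098   0.14  -52.5  ]
[[[-1.0, 0.0, -0.0, 0.21, -0.0], [-1.0, 0.0, -0.0, 0.421, -0.0]]]
[[[-1.0, 0.0, -0.0, 0.21, -0.0], [-1.0, 0.0, -0.0, 0.421, -0.0]]]
-- at [ 6.41e-01 -9.80e-02  3.90e-02 -5.25e+01]
```

View pics/w2.png

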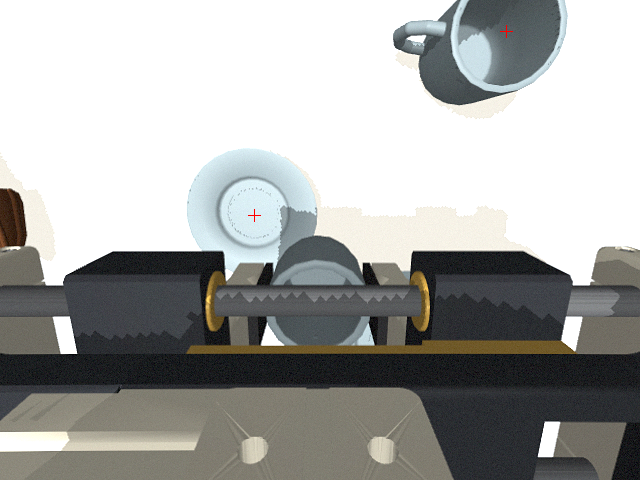

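The small saucer's centre is at about (253,212) against the predicted (254,215), and the cup hangs centred in the jaws. Placing it now.

drive_tool --increments '[[[-1, 0.041, -0.225, 0, 0], [-1, 0.08, -0.45, 0, 0], [-1, 0.08, -0.45, 0, 0]]]'

```text
time_s: 5.82
tcp_pos: [0.6416, -0.0977, 0.1395]
eef_rot: [-180.0, -0.0, -52.4]
contact_force: [-0.3, 0.2, -0.9]
gripper_width: 0.0451
gripper_force: 15.0
```

drive_tool --increments '[[[-1, 0, 0, 0.2, 0], [-1, 0, 0, 0.4, 0], [-1, 0, 0, 0.6, 0], [-1, 0, 0, 0.75, 0]]]'

```text
time_s: 6.32
tcp_pos: [0.6398, -0.0986, 0.0489]
eef_rot: [180.0, 0.0, -52.5]
contact_force: [0.7, -0.3, -1.2]
gripper_width: 0.0449
gripper_force: 15.0
```

```bash
python3 plan.py -1 .641 -.098 .0375 -52.5
```

```text
now 6.325 [ 0.6398 -0.0986  0.0489] [ 1.7995e+02  4.0000e-02 -5.2480e+01] w 0.0449 J [  8.  28. -15.  -0. -47.  29.]
[[[-1.0, 0.002, -0.011, 0.095, 0.0]]]
-- at [ 6.41e-01 -9.80e-02  3.75e-02 -5.25e+01]
```

drive_tool --increments '[[[-1, 0, 0, 0.03, 0], [-1, 0, -0.005, 0.055, 0], [-1, 0, -0.005, 0.08, 0], [-1, 0, -0.005, 0.09, 0], [-1, 0, -0.005, 0.095, 0]]]'

```text
time_s: 6.95
tcp_pos: [0.6416, -0.0976, 0.0386]
eef_rot: [-180.0, -0.0, -52.4]
contact_force: [-0.5, 0.1, -1.3]
gripper_width: 0.0451
gripper_force: 15.0
```

drive_tool --increments '[[[-1, 0, 0, 0.008, 0], [-1, 0, 0, 0.012, 0], [-1, 0, 0, 0.012, 0]]]'

```text
time_s: 7.32
tcp_pos: [0.6415, -0.0976, 0.037]
eef_rot: [-180.0, -0.0, -52.4]
contact_force: [0.4, 0.1, -0.5]
gripper_width: 0.045
gripper_force: 15.0
```

drive_tool --increments '[[[0.5, 0, 0, 0, 0], [0.5, 0, 0, 0, 0], [0.5, 0, 0, 0, 0], [0.5, 0, 0, 0, 0]]]'

```text
time_s: 7.82
tcp_pos: [0.6415, -0.0977, 0.0369]
eef_rot: [-180.0, -0.0, -52.4]
contact_force: [0.3, 0.6, -0.1]
gripper_width: 0.0657
gripper_force: 0.0
```

drive_tool --increments '[[[0.5, 0, 0, -0.2, 0], [0.5, 0, 0, -0.4, 0], [0.6, 0, 0, -0.6, 0], [0.7, 0, 0, -0.8, 0], [1, 0, 0, -1, 0]]]'

```text
time_s: 8.45
tcp_pos: [0.6414, -0.0976, 0.1578]
eef_rot: [-180.0, -0.0, -52.4]
contact_force: [0.6, 1.1, 0.0]
gripper_width: 0.0797
gripper_force: 0.0
```

```bash
python3 plan.py 1 .587 -.282 .175 -146
```

```text
now 8.45 [ 0.6414 -0.0976  0.1578] [-180.     -0.    -52.43] w 0.0797 J [  9.  21.  -9.  -0. -60.  29.]
[[[1.0, 0.105, 0.144, -0.016, 0.029], [1.0, 0.209, 0.288, -0.032, 0.058], [1.0, 0.314, 0.432, -0.048, 0.087]]]
[[[1.0, 0.164, 0.069, -0.016, 0.029], [1.0, 0.328, 0.138, -0.032, 0.058], [1.0, 0.492, 0.207, -0.048, 0.087]]]
[[[1.0, 0.176, -0.026, -0.016, 0.029], [1.0, 0.352, -0.052, -0.032, 0.058], [1.0, 0.528, -0.078, -0.048, 0.087]]]
-- at [   0.587   -0.282    0.175 -146.   ]
```

drive_tool --increments '[[[1, 0.105, 0.144, -0.016, 0.029], [1, 0.209, 0.288, -0.032, 0.057], [1, 0.314, 0.432, -0.048, 0.085]]]'

```text
time_s: 8.82
tcp_pos: [0.6231, -0.1596, 0.1629]
eef_rot: [-180.0, 0.0, -83.4]
contact_force: [1.0, -0.2, -0.7]
gripper_width: 0.0875
gripper_force: 0.0
```

drive_tool --increments '[[[1, 0.164, 0.069, -0.016, 0.029], [1, 0.328, 0.138, -0.032, 0.057], [1, 0.492, 0.207, -0.048, 0.085]]]'

```text
time_s: 9.2
tcp_pos: [0.6056, -0.2214, 0.1685]
eef_rot: [-180.0, 0.0, -114.0]
contact_force: [-0.2, 0.4, 0.3]
gripper_width: 0.088
gripper_force: 0.0
```

drive_tool --increments '[[[1, 0.176, -0.026, -0.016, 0.029], [1, 0.352, -0.052, -0.032, 0.057], [1, 0.528, -0.078, -0.048, 0.083], [1, 0.528, -0.078, -0.048, 0.083]]]'

```text
time_s: 9.7
tcp_pos: [0.5886, -0.2837, 0.1743]
eef_rot: [-180.0, -0.0, -143.6]
contact_force: [0.8, 0.9, -0.0]
gripper_width: 0.0881
gripper_force: 0.0
```

```bash
python3 look.py w3 .587 -.291 .076 .459 -.081 .006; python3 plan.py 1 .587 -.291 .12 -143 .587 -.291 .042 -143
```

```text
[311.6 229.9]
[562.9 233.3]
now 9.75 [ 0.5888 -0.283   0.1741] [ 179.99    0.   -143.48] w 0.0873 J [ -9.  21.  -7.  -0. -62. -45.]
[[[1.0, 0.026, -0.022, 0.226, -0.001], [1.0, 0.052, -0.045, 0.451, -0.001]]]
-- at [ 5.87e-01 -2.91e-01  1.20e-01 -1.43e+02]
[[[1.0, -0.0, 0.0, 0.325, -0.0], [1.0, -0.0, 0.0, 0.65, -0.0]]]
-- at [ 5.87e-01 -2.91e-01  4.20e-02 -1.43e+02]
```

View pics/w3.png

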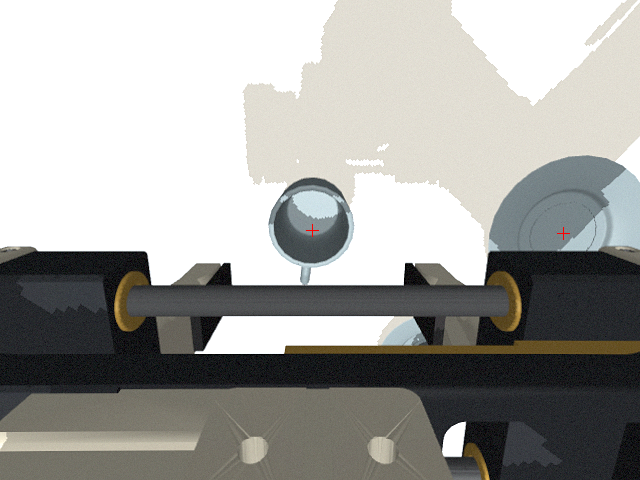

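The large cup's rim is centred at (311,226) against the predicted (312,230), and its handle points straight down the image. The large saucer at (563,231) matches. Grasping.

drive_tool --increments '[[[1, 0.03, -0.022, 0.23, 0], [1, 0.062, -0.045, 0.45, 0]]]'

```text
time_s: 10.0
tcp_pos: [0.5866, -0.2906, 0.1198]
eef_rot: [-180.0, 0.0, -143.3]
contact_force: [0.8, 1.2, -0.8]
gripper_width: 0.0875
gripper_force: 0.0
```

drive_tool --increments '[[[1, 0, 0, 0.325, 0], [1, 0, 0, 0.65, 0], [1, 0, 0, 0.65, 0]]]'

```text
time_s: 10.38
tcp_pos: [0.5842, -0.2901, 0.0392]
eef_rot: [179.7, -0.2, -143.4]
contact_force: [0.4, 0.7, 0.8]
gripper_width: 0.0876
gripper_force: 0.0
```

drive_tool --increments '[[[-1, 0, 0, 0, 0], [-1, 0, 0, 0, 0], [-1, 0, 0, 0, 0], [-1, 0, 0, 0, 0], [-1, 0, 0, 0, 0]]]' --squeeze 20

```text
time_s: 11.0
tcp_pos: [0.5872, -0.2914, 0.044]
eef_rot: [-179.9, 0.1, -143.5]
contact_force: [-1.0, 2.1, 6.8]
gripper_width: 0.066
gripper_force: 20.0
```

drive_tool --increments '[[[-1, 0, 0, -0.1, 0], [-1, 0, 0, -0.2, 0], [-1, 0, 0, -0.3, 0], [-1, 0, 0, -0.3, 0]]]'

```text
time_s: 11.5
tcp_pos: [0.5871, -0.2915, 0.0798]
eef_rot: [-179.9, 0.1, -143.5]
contact_force: [0.1, 0.6, -2.2]
gripper_width: 0.0656
gripper_force: 20.0
```

```bash
python3 plan.py -1 .586 -.2918 .15 -143.5 .46 -.081 .15 -143.5 .46 -.081 .06 -143.5
```

```text
now 11.5 [ 0.5871 -0.2915  0.0798] [-1.7989e+02  9.0000e-02 -1.4350e+02] w 0.0656 J [ -9.  26. -13.   0. -51. -44.]
[[[-1.0, 0.004, 0.002, -0.293, -0.0], [-1.0, 0.009, 0.004, -0.585, -0.0]]]
-- at [   0.586    -0.2918    0.15   -143.5   ]
[[[-1.0, -0.022, 0.226, -0.0, -0.0], [-1.0, -0.045, 0.453, -0.0, -0.0], [-1.0, -0.067, 0.679, -0.0, -0.0]]]
[[[-1.0, -0.022, 0.226, -0.0, -0.0], [-1.0, -0.045, 0.453, -0.0, -0.0], [-1.0, -0.067, 0.679, -0.0, -0.0]]]
[[[-1.0, -0.022, 0.226, -0.0, -0.0], [-1.0, -0.045, 0.453, -0.0, -0.0], [-1.0, -0.067, 0.679, -0.0, -0.0]]]
-- at [ 4.600e-01 -8.100e-02  1.500e-01 -1.435e+02]
[[[-1.0, -0.0, 0.0, 0.188, -0.0], [-1.0, -0.0, 0.0, 0.375, -0.0]]]
[[[-1.0, -0.0, 0.0, 0.188, -0.0], [-1.0, -0.0, 0.0, 0.375, -0.0]]]
-- at [ 4.600e-01 -8.100e-02  6.000e-02 -1.435e+02]
```

drive_tool --increments '[[[-1, 0, 0, -0.2, 0], [-1, 0, 0, -0.4, 0], [-1, 0, 0, -0.585, 0]]]'

```text
time_s: 11.88
tcp_pos: [0.586, -0.2912, 0.1487]
eef_rot: [180.0, -0.0, -143.5]
contact_force: [1.0, 0.5, -2.0]
gripper_width: 0.0653
gripper_force: 20.0
```

drive_tool --increments '[[[-1, -0.022, 0.226, 0, 0], [-1, -0.045, 0.453, 0, 0], [-1, -0.067, 0.68, 0, 0]]]'

```text
time_s: 12.25
tcp_pos: [0.5434, -0.2202, 0.1479]
eef_rot: [180.0, -0.0, -143.5]
contact_force: [0.3, -1.3, -1.8]
gripper_width: 0.0658
gripper_force: 20.0
```

drive_tool --increments '[[[-1, -0.022, 0.226, 0, 0], [-1, -0.045, 0.453, 0, 0], [-1, -0.067, 0.68, 0, 0]]]'

```text
time_s: 12.62
tcp_pos: [0.5014, -0.1498, 0.1481]
eef_rot: [180.0, -0.0, -143.5]
contact_force: [0.6, -0.2, -1.6]
gripper_width: 0.0658
gripper_force: 20.0
```

drive_tool --increments '[[[-1, -0.022, 0.226, 0, 0], [-1, -0.045, 0.453, 0, 0], [-1, -0.067, 0.68, 0, 0], [-1, -0.067, 0.68, 0, 0]]]'

```text
time_s: 13.12
tcp_pos: [0.4591, -0.0791, 0.1484]
eef_rot: [180.0, 0.0, -143.4]
contact_force: [0.5, -0.3, -2.1]
gripper_width: 0.0656
gripper_force: 20.0
```

drive_tool --increments '[[[-1, 0, 0, 0.2, 0], [-1, 0, 0, 0.4, 0], [-1, 0, 0, 0.6, 0], [-1, 0, 0, 0.73, 0], [-1, 0, 0, 0.73, 0]]]'

```text
time_s: 13.75
tcp_pos: [0.4594, -0.0807, 0.0597]
eef_rot: [179.9, -0.2, -143.5]
contact_force: [-0.8, 1.1, -1.9]
gripper_width: 0.066
gripper_force: 20.0
```

```bash
python3 plan.py -1 .46 -.081 .0505 -143.5
```

```text
now 13.75 [ 0.4594 -0.0807  0.0597] [ 1.7994e+02 -1.5000e-01 -1.4353e+02] w 0.066 J [ 14.  13. -38.  -0. -39. -68.]
[[[-1.0, -0.002, -0.005, 0.077, -0.0]]]
-- at [ 4.600e-01 -8.100e-02  5.050e-02 -1.435e+02]
```

drive_tool --increments '[[[-1, 0, 0, 0.025, 0], [-1, 0, 0, 0.045, 0], [-1, 0, 0, 0.06, 0], [-1, 0, 0, 0.073, 0], [-1, 0, 0, 0.073, 0]]]'

```text
time_s: 14.38
tcp_pos: [0.4601, -0.0801, 0.052]
eef_rot: [180.0, -0.0, -143.5]
contact_force: [-0.5, -0.3, -2.2]
gripper_width: 0.0657
gripper_force: 20.0
```

drive_tool --increments '[[[-1, 0, 0, 0.008, 0], [-1, 0, 0, 0.016, 0], [-1, 0, 0, 0.016, 0]]]'

```text
time_s: 14.75
tcp_pos: [0.4601, -0.0801, 0.05]
eef_rot: [180.0, -0.0, -143.5]
contact_force: [0.7, 0.3, -1.9]
gripper_width: 0.0655
gripper_force: 20.0
```

drive_tool --increments '[[[-1, 0, 0, 0.008, 0], [-1, 0, 0, 0.008, 0]]]'

```text
time_s: 15.0
tcp_pos: [0.4601, -0.0802, 0.0499]
eef_rot: [-180.0, 0.0, -143.5]
contact_force: [-4.2, 1.1, 9.6]
gripper_width: 0.0658
gripper_force: 20.0
```

drive_tool --increments '[[[0.8, 0, 0, 0, 0], [0.8, 0, 0, 0, 0], [0.8, 0, 0, 0, 0], [0.8, 0, 0, 0, 0]]]'

```text
time_s: 15.5
tcp_pos: [0.4601, -0.0802, 0.0491]
eef_rot: [180.0, -0.0, -143.5]
contact_force: [0.4, -0.8, 0.1]
gripper_width: 0.0785
gripper_force: 0.0
```

drive_tool --increments '[[[0.8, 0, 0, -0.2, 0], [0.8, 0, 0, -0.4, 0], [1, 0, 0, -0.6, 0], [1, 0, 0, -0.8, 0], [1, 0, 0, -1, 0]]]'

```text
time_s: 16.12
tcp_pos: [0.46, -0.0802, 0.1699]
eef_rot: [180.0, 0.0, -143.5]
contact_force: [-0.3, 0.1, 0.0]
gripper_width: 0.0877
gripper_force: 0.0
```

```bash
python3 plan.py 1 .625 .065 .17 -23
```

```text
now 16.125 [ 0.46   -0.0802  0.1699] [ 180.      0.   -143.51] w 0.0877 J [ 14.   4. -30.  -0. -56. -68.]
[[[1.0, -0.152, 0.013, -0.0, -0.028], [1.0, -0.304, 0.026, -0.0, -0.056], [1.0, -0.456, 0.039, -0.0, -0.084], [1.0, -0.608, 0.052, -0.0, -0.112]]]
[[[1.0, -0.125, -0.088, -0.0, -0.028], [1.0, -0.249, -0.177, -0.0, -0.056], [1.0, -0.374, -0.265, -0.0, -0.084], [1.0, -0.498, -0.353, -0.0, -0.112]]]
[[[1.0, -0.038, -0.148, -0.0, -0.028], [1.0, -0.076, -0.296, -0.0, -0.056], [1.0, -0.115, -0.443, -0.0, -0.084], [1.0, -0.153, -0.591, -0.0, -0.112]]]
-- at [  0.625   0.065   0.17  -23.   ]
```

Contact was felt and the cup released gently. On to the medium cup.

drive_tool --increments '[[[1, -0.152, 0.013, 0, -0.028], [1, -0.304, 0.026, 0, -0.056], [1, -0.456, 0.039, 0, -0.084], [1, -0.608, 0.052, 0, -0.112]]]'

```text
time_s: 16.62
tcp_pos: [0.5154, -0.0313, 0.1691]
eef_rot: [180.0, -0.0, -102.9]
contact_force: [-0.4, 0.4, -0.8]
gripper_width: 0.0873
gripper_force: 0.0
```

drive_tool --increments '[[[1, -0.125, -0.088, 0, -0.028], [1, -0.249, -0.177, 0, -0.056], [1, -0.374, -0.265, 0, -0.084], [1, -0.498, -0.353, 0, -0.112]]]'

```text
time_s: 17.12
tcp_pos: [0.5703, 0.0171, 0.1689]
eef_rot: [180.0, 0.0, -62.5]
contact_force: [-0.2, -0.8, -0.1]
gripper_width: 0.088
gripper_force: 0.0
```

drive_tool --increments '[[[1, -0.038, -0.148, 0, -0.028], [1, -0.076, -0.296, 0, -0.056], [1, -0.115, -0.443, 0, -0.084], [1, -0.153, -0.591, 0, -0.112], [1, -0.153, -0.591, 0, -0.112]]]'

```text
time_s: 17.75
tcp_pos: [0.6252, 0.0661, 0.1685]
eef_rot: [180.0, 0.0, -22.5]
contact_force: [-0.3, 0.2, 0.8]
gripper_width: 0.0878
gripper_force: 0.0
```

```bash
python3 look.py w4 .63 .0715 .062; python3 plan.py 1 .631 .0715 .12 -23 .631 .0715 .037 -23
```

```text
[307.  229.5]
now 17.8 [0.6245 0.0656 0.1685] [ 1.7996e+02  5.0000e-02 -2.2670e+01] w 0.0876 J [ 24.  19. -11.  -0. -60.  44.]
[[[1.0, 0.015, -0.033, 0.202, 0.0], [1.0, 0.031, -0.066, 0.404, 0.001]]]
-- at [  0.631    0.0715   0.12   -23.    ]
[[[1.0, 0.0, -0.0, 0.231, -0.0], [1.0, 0.0, -0.0, 0.461, -0.0], [1.0, 0.0, -0.0, 0.692, -0.0]]]
-- at [  0.631    0.0715   0.037  -23.    ]
```

View pics/w4.png

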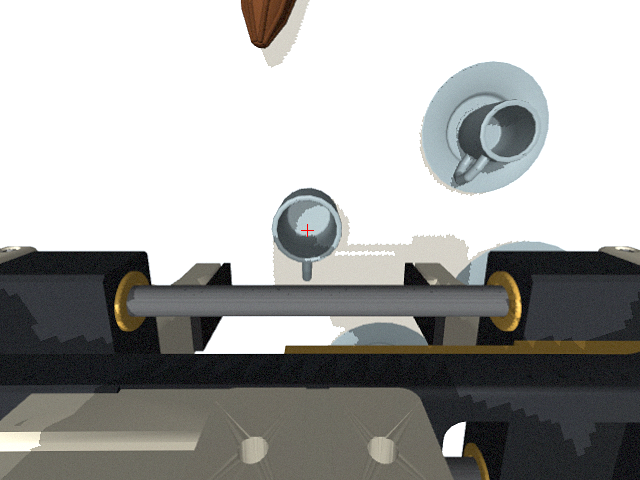

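The medium cup's rim is centred at (307,228), right on the prediction. The small cup stands on its saucer at upper right. Grasping the medium cup.

drive_tool --increments '[[[1, 0.015, -0.033, 0.2, 0], [1, 0.031, -0.066, 0.4, 0]]]'

```text
time_s: 18.05
tcp_pos: [0.6308, 0.071, 0.121]
eef_rot: [-180.0, -0.0, -22.7]
contact_force: [-0.1, 0.3, -0.3]
gripper_width: 0.0876
gripper_force: 0.0
```

drive_tool --increments '[[[1, 0, 0, 0.23, 0], [1, 0, 0, 0.46, 0], [1, 0, 0, 0.69, 0], [1, 0, 0, 0.69, 0]]]'

```text
time_s: 18.55
tcp_pos: [0.6291, 0.0703, 0.0364]
eef_rot: [179.8, 0.2, -22.7]
contact_force: [0.3, 0.4, 0.2]
gripper_width: 0.0877
gripper_force: 0.0
```

drive_tool --increments '[[[-1, 0, 0, 0, 0], [-1, 0, 0, 0, 0], [-1, 0, 0, 0, 0], [-1, 0, 0, 0, 0], [-1, 0, 0, 0, 0]]]' --squeeze 18

```text
time_s: 19.18
tcp_pos: [0.6315, 0.0715, 0.0391]
eef_rot: [-180.0, -0.0, -22.5]
contact_force: [-1.6, 0.4, 5.2]
gripper_width: 0.0542
gripper_force: 18.0
```

drive_tool --increments '[[[-1, 0, 0, 0, 0]]]'

```text
time_s: 19.3
tcp_pos: [0.6315, 0.0715, 0.0391]
eef_rot: [-180.0, -0.0, -22.5]
contact_force: [-1.7, -0.4, 6.4]
gripper_width: 0.0545
gripper_force: 18.0
```

drive_tool --increments '[[[-1, 0, 0, -0.15, 0], [-1, 0, 0, -0.3, 0], [-1, 0, 0, -0.5, 0], [-1, 0, 0, -0.7, 0], [-1, 0, 0, -0.9, 0]]]'

```text
time_s: 19.92
tcp_pos: [0.6313, 0.0713, 0.1485]
eef_rot: [-180.0, -0.0, -22.6]
contact_force: [-0.2, -0.0, -0.9]
gripper_width: 0.0544
gripper_force: 18.0
```

```bash
python3 plan.py -1 .443 .071 .145 -22.7 .443 .071 .052 -22.7
```

```text
now 19.925 [0.6313 0.0713 0.1485] [-1.7995e+02 -5.0000e-02 -2.2550e+01] w 0.0544 J [ 24.  21. -11.   0. -58.  43.]
[[[-1.0, -0.241, 0.101, 0.005, 0.0], [-1.0, -0.483, 0.201, 0.01, 0.0]]]
[[[-1.0, -0.241, 0.101, 0.005, 0.0], [-1.0, -0.482, 0.202, 0.01, 0.0]]]
[[[-1.0, -0.241, 0.101, 0.005, 0.0], [-1.0, -0.482, 0.202, 0.01, 0.0]]]
-- at [  0.443   0.071   0.145 -22.7  ]
[[[-1.0, 0.0, -0.0, 0.194, -0.0], [-1.0, 0.0, -0.0, 0.388, -0.0]]]
[[[-1.0, 0.0, -0.0, 0.194, -0.0], [-1.0, 0.0, -0.0, 0.388, -0.0]]]
-- at [  0.443   0.071   0.052 -22.7  ]
```

drive_tool --increments '[[[-1, -0.241, 0.101, 0, 0], [-1, -0.48, 0.2, 0, 0]]]'

```text
time_s: 20.18
tcp_pos: [0.5683, 0.0713, 0.1477]
eef_rot: [-179.9, -0.1, -22.6]
contact_force: [0.1, 0.1, -1.0]
gripper_width: 0.0547
gripper_force: 18.0
```

drive_tool --increments '[[[-1, -0.241, 0.101, 0, 0], [-1, -0.48, 0.2, 0, 0]]]'

```text
time_s: 20.42
tcp_pos: [0.5055, 0.0712, 0.1476]
eef_rot: [-179.9, -0.0, -22.6]
contact_force: [-0.3, 1.3, -2.3]
gripper_width: 0.0544
gripper_force: 18.0
```

drive_tool --increments '[[[-1, -0.18, 0.08, 0, 0], [-1, -0.36, 0.16, 0, 0], [-1, -0.36, 0.16, 0, 0]]]'

```text
time_s: 20.8
tcp_pos: [0.4581, 0.0699, 0.1477]
eef_rot: [-179.9, -0.0, -22.5]
contact_force: [-0.1, -0.1, -0.3]
gripper_width: 0.0548
gripper_force: 18.0
```

```bash
python3 plan.py -1 .443 .071 .145 -22.5;  X=$(python3 -c "
from plant import r;s=r.get_state();p=s['tcp_pos'];print(p[0],p[1],p[2]-.039+.062)"); python3 look.py w5 .443 .071 .006 $X
```

```text
now 20.8 [0.4581 0.0699 0.1477] [-1.7991e+02 -5.0000e-02 -2.2510e+01] w 0.0548 J [ 33.   5. -32.  -0. -52.  34.]
[[[-1.0, -0.119, 0.04, 0.023, -0.0]]]
-- at [  0.443   0.071   0.145 -22.5  ]
[321.6 238.1]
[314.1 312.3]
```

View pics/w5.png

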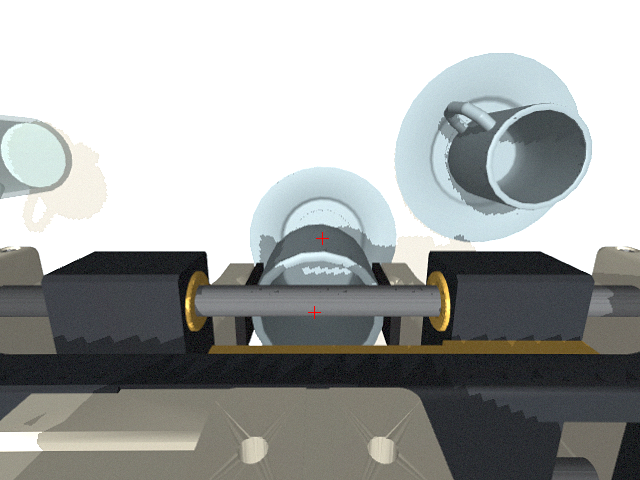

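The held rim is centred at about (318,316) against the predicted (314,312), and the medium saucer matches its mark at (322,238). The large cup stands upright on its saucer. Placing the medium cup.

drive_tool --increments '[[[-1, -0.06, 0.02, 0, 0], [-1, -0.119, 0.04, 0, 0], [-1, -0.119, 0.04, 0, 0]]]'

```text
time_s: 21.22
tcp_pos: [0.4436, 0.071, 0.1463]
eef_rot: [180.0, 0.0, -22.5]
contact_force: [0.4, -0.5, -1.9]
gripper_width: 0.0548
gripper_force: 18.0
```

drive_tool --increments '[[[-1, 0, 0, 0.2, 0], [-1, 0, 0, 0.4, 0], [-1, 0, 0, 0.6, 0], [-1, 0, 0, 0.75, 0], [-1, 0, 0, 0.78, 0]]]'

```text
time_s: 21.85
tcp_pos: [0.4436, 0.0707, 0.0517]
eef_rot: [179.9, 0.1, -22.5]
contact_force: [-0.0, 0.7, -0.4]
gripper_width: 0.055
gripper_force: 18.0
```

drive_tool --increments '[[[-1, 0, 0, 0, 0]]]'

```text
time_s: 21.98
tcp_pos: [0.4443, 0.0712, 0.0529]
eef_rot: [180.0, 0.0, -22.5]
contact_force: [1.2, -0.6, -0.4]
gripper_width: 0.0546
gripper_force: 18.0
```

drive_tool --increments '[[[-1, 0, 0, 0.02, 0], [-1, 0, 0, 0.04, 0], [-1, 0, 0, 0.055, 0], [-1, 0, 0, 0.061, 0], [-1, 0, 0, 0.061, 0]]]'

```text
time_s: 22.6
tcp_pos: [0.4441, 0.0711, 0.0454]
eef_rot: [180.0, 0.0, -22.5]
contact_force: [-0.9, -0.1, -1.1]
gripper_width: 0.0547
gripper_force: 18.0
```

drive_tool --increments '[[[-1, 0, 0, 0.008, 0], [-1, 0, 0, 0.008, 0]]]'

```text
time_s: 22.85
tcp_pos: [0.4442, 0.0711, 0.045]
eef_rot: [-180.0, -0.0, -22.5]
contact_force: [-3.3, -0.6, 7.5]
gripper_width: 0.0545
gripper_force: 18.0
```

Contact felt, so I'm releasing and going to the jug.

drive_tool --increments '[[[0.65, 0, 0, 0, 0], [0.65, 0, 0, 0, 0], [0.65, 0, 0, 0, 0], [0.65, 0, 0, 0, 0], [0.65, 0, 0, 0, 0]]]'

```text
time_s: 23.48
tcp_pos: [0.4441, 0.0711, 0.0444]
eef_rot: [180.0, 0.0, -22.6]
contact_force: [-0.7, 0.8, 0.8]
gripper_width: 0.072
gripper_force: 0.0
```

drive_tool --increments '[[[0.65, 0, 0, -0.2, 0], [0.65, 0, 0, -0.4, 0], [1, 0, 0, -0.6, 0], [1, 0, 0, -0.8, 0], [1, 0, 0, -1, 0]]]'

```text
time_s: 24.1
tcp_pos: [0.4439, 0.071, 0.1653]
eef_rot: [-180.0, 0.0, -22.6]
contact_force: [0.1, 1.8, -0.5]
gripper_width: 0.0873
gripper_force: 0.0
```

```bash
python3 plan.py 1 .4442 .0711 .2 -22.5 .597 .255 .2 -55
```

```text
now 24.1 [0.4439 0.071  0.1653] [-179.99    0.    -22.55] w 0.0873 J [ 34.   3. -33.  -0. -55.  33.]
[[[1.0, 0.002, -0.002, -0.289, -0.0]]]
-- at [  0.4442   0.0711   0.2    -22.5   ]
[[[1.0, 0.098, -0.317, -0.0, 0.015], [1.0, 0.197, -0.634, -0.0, 0.03]]]
[[[1.0, 0.037, -0.33, -0.0, 0.015], [1.0, 0.074, -0.66, -0.0, 0.03]]]
[[[1.0, -0.026, -0.331, -0.0, 0.015], [1.0, -0.051, -0.662, -0.0, 0.03]]]
-- at [  0.597   0.255   0.2   -55.   ]
```

drive_tool --increments '[[[1, 0, 0, -0.15, 0], [1, 0, 0, -0.3, 0]]]'

```text
time_s: 24.35
tcp_pos: [0.4439, 0.071, 0.2012]
eef_rot: [-180.0, -0.0, -22.6]
contact_force: [0.5, -0.0, -0.6]
gripper_width: 0.0876
gripper_force: 0.0
```

drive_tool --increments '[[[1, 0.098, -0.317, 0, 0.015], [1, 0.197, -0.634, 0, 0.03]]]'

```text
time_s: 24.6
tcp_pos: [0.4957, 0.1329, 0.2011]
eef_rot: [-179.9, -0.0, -33.6]
contact_force: [1.0, 1.1, -0.7]
gripper_width: 0.0878
gripper_force: 0.0
```

drive_tool --increments '[[[1, 0.037, -0.33, 0, 0.015], [1, 0.074, -0.66, 0, 0.03]]]'

```text
time_s: 24.85
tcp_pos: [0.5467, 0.1945, 0.2003]
eef_rot: [180.0, 0.0, -44.3]
contact_force: [0.2, 0.4, 0.0]
gripper_width: 0.0876
gripper_force: 0.0
```

drive_tool --increments '[[[1, -0.026, -0.331, 0, 0.015], [1, -0.051, -0.662, 0, 0.03], [1, -0.051, -0.662, 0, 0.03], [1, -0.051, -0.662, 0, 0.03]]]'

```text
time_s: 25.35
tcp_pos: [0.5964, 0.2545, 0.1998]
eef_rot: [179.9, 0.0, -54.9]
contact_force: [0.0, -0.2, -0.1]
gripper_width: 0.0875
gripper_force: 0.0
```

```bash
python3 look.py w6 .603 .268 .105 .603 .268 0 .405 .22 .007; python3 plan.py 1 .603 .268 .13 -55 .603 .268 .063 -55
```

```text
[298.5 246.6]
[303.7 217.6]
[476.2 284.9]
now 25.4 [0.5964 0.2542 0.2003] [179.96   0.   -54.92] w 0.0877 J [ 40.  19.  -6.  -0. -65.  -5.]
[[[1.0, -0.031, -0.056, 0.293, 0.0], [1.0, -0.062, -0.111, 0.585, 0.0]]]
-- at [  0.603   0.268   0.13  -55.   ]
[[[1.0, 0.0, -0.0, 0.279, -0.0], [1.0, 0.0, -0.0, 0.558, -0.0]]]
-- at [  0.603   0.268   0.063 -55.   ]
```

View pics/w6.png

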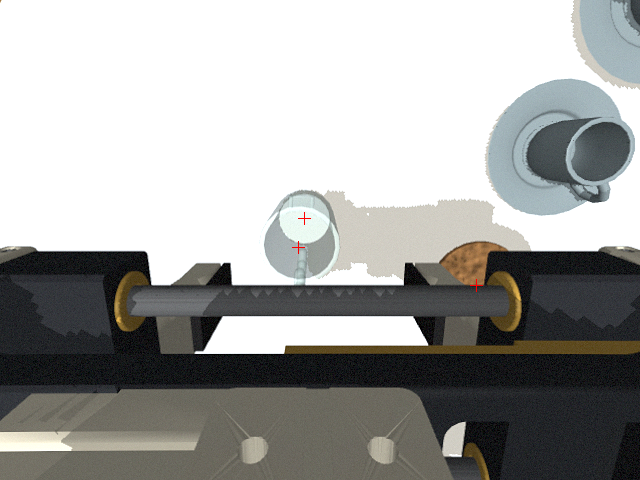

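The jug's rim is at about (302,240) and its base at (304,218), against marks at (298,247) and (304,218), so about 3 mm off. Its handle is straight down the image. Shifting 2 mm and grasping.

drive_tool --increments '[[[1, -0.025, -0.05, 0.29, 0], [1, -0.045, -0.098, 0.585, 0]]]'

```text
time_s: 25.65
tcp_pos: [0.6034, 0.2656, 0.1308]
eef_rot: [-179.9, 0.0, -55.0]
contact_force: [-0.0, 0.9, -0.5]
gripper_width: 0.0873
gripper_force: 0.0
```

drive_tool --increments '[[[1, 0, 0, 0.25, 0], [1, 0, 0, 0.45, 0], [1, 0, 0, 0.56, 0], [1, 0, 0, 0.56, 0]]]'

```text
time_s: 26.15
tcp_pos: [0.603, 0.2653, 0.0628]
eef_rot: [179.9, -0.0, -55.0]
contact_force: [0.2, -0.2, -0.2]
gripper_width: 0.0875
gripper_force: 0.0
```

drive_tool --increments '[[[-1, 0, 0, 0, 0], [-1, 0, 0, 0, 0], [-1, 0, 0, 0, 0], [-1, 0, 0, 0, 0], [-1, 0, 0, 0, 0]]]' --squeeze 25

```text
time_s: 26.78
tcp_pos: [0.604, 0.2664, 0.0638]
eef_rot: [-179.9, -0.0, -54.9]
contact_force: [0.1, 0.7, 4.2]
gripper_width: 0.0607
gripper_force: 24.8
```

drive_tool --increments '[[[-1, 0, 0, 0, 0]]]'

```text
time_s: 26.9
tcp_pos: [0.6041, 0.2664, 0.0638]
eef_rot: [-179.9, -0.0, -54.9]
contact_force: [-0.0, 2.1, 5.3]
gripper_width: 0.0608
gripper_force: 24.8
```

drive_tool --increments '[[[-1, 0, 0, -0.1, 0], [-1, 0, 0, -0.25, 0], [-1, 0, 0, -0.4, 0], [-1, 0, 0, -0.5, 0]]]'

```text
time_s: 27.4
tcp_pos: [0.6039, 0.2663, 0.1251]
eef_rot: [-179.9, 0.0, -54.9]
contact_force: [-0.2, -0.5, -2.0]
gripper_width: 0.0608
gripper_force: 24.8
```

```bash
python3 plan.py -1 .405 .2205 .125 -55 .405 .2205 .08 -55
```

```text
now 27.4 [0.6039 0.2663 0.1251] [-179.89    0.    -54.95] w 0.0608 J [ 41.  24. -10.   0. -56.  -6.]
[[[-1.0, -0.107, 0.263, 0.0, 0.0], [-1.0, -0.213, 0.525, 0.0, 0.0]]]
[[[-1.0, -0.107, 0.263, 0.0, 0.0], [-1.0, -0.213, 0.525, 0.0, 0.0]]]
[[[-1.0, -0.106, 0.263, 0.0, 0.0], [-1.0, -0.213, 0.525, 0.0, 0.0]]]
-- at [  0.405    0.2205   0.125  -55.    ]
[[[-1.0, 0.0, -0.0, 0.188, -0.0], [-1.0, 0.0, -0.0, 0.375, -0.0]]]
-- at [  0.405    0.2205   0.08   -55.    ]
```

drive_tool --increments '[[[-1, -0.107, 0.263, 0, 0], [-1, -0.213, 0.525, 0, 0]]]'

```text
time_s: 27.65
tcp_pos: [0.5365, 0.2505, 0.1235]
eef_rot: [-180.0, 0.0, -55.0]
contact_force: [0.1, 0.1, -2.2]
gripper_width: 0.0609
gripper_force: 24.8
```

drive_tool --increments '[[[-1, -0.107, 0.263, 0, 0], [-1, -0.213, 0.525, 0, 0], [-1, -0.26, 0.525, 0, 0], [-1, -0.4, 0.5, 0, 0]]]'

```text
time_s: 28.15
tcp_pos: [0.461, 0.2562, 0.124]
eef_rot: [-179.9, 0.0, -55.0]
contact_force: [0.5, -0.0, -3.2]
gripper_width: 0.0605
gripper_force: 24.8
```

drive_tool --increments '[[[-1, -0.2, 0.15, 0, 0], [-1, -0.4, 0.3, 0, 0], [-1, -0.4, 0.3, 0, 0]]]'

```text
time_s: 28.52
tcp_pos: [0.4027, 0.2757, 0.1234]
eef_rot: [-180.0, 0.0, -54.8]
contact_force: [0.7, -0.4, -2.1]
gripper_width: 0.0609
gripper_force: 24.8
```

```bash
python3 plan.py -1 .405 .2205 .125 -55; X=$(python3 -c "
from plant import r;s=r.get_state();p=s['tcp_pos'];print(p[0],p[1],p[2]-.064+.105)"); python3 look.py w7 .405 .22 .007 $X
```

```text
now 28.525 [0.4027 0.2757 0.1234] [-1.7997e+02  2.0000e-02 -5.4840e+01] w 0.0609 J [ 58.   9. -31.  -0. -49. -22.]
[[[-1.0, 0.194, 0.124, -0.007, 0.0], [-1.0, 0.387, 0.249, -0.013, 0.0]]]
-- at [  0.405    0.2205   0.125  -55.    ]
[354.4 172.3]
[314.2 338.5]
```

View pics/w7.png

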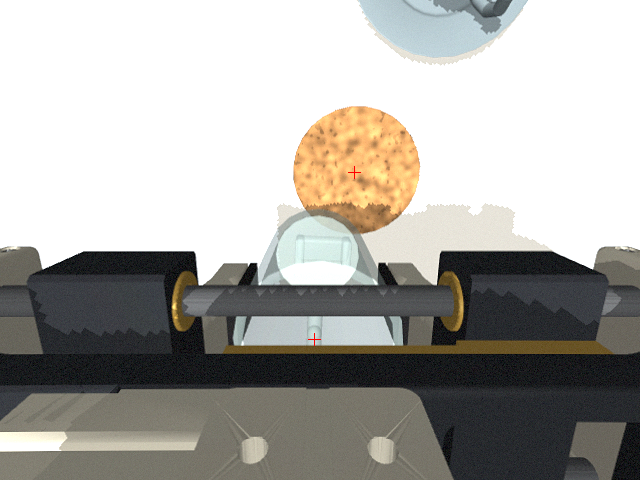

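The mat is centred at (356,170) against the predicted (354,172), within 2 mm, and the jug hangs upright. Target is (0.405, 0.219).

drive_tool --increments '[[[-1, 0.13, 0.086, 0, 0], [-1, 0.26, 0.172, 0, 0], [-1, 0.398, 0.256, 0, 0], [-1, 0.398, 0.256, 0, 0]]]'

```text
time_s: 29.08
tcp_pos: [0.4058, 0.2153, 0.1231]
eef_rot: [180.0, 0.0, -55.1]
contact_force: [-0.6, 0.6, -2.9]
gripper_width: 0.0607
gripper_force: 24.8
```

drive_tool --increments '[[[-1, 0, 0, 0.1, 0], [-1, 0, 0, 0.2, 0], [-1, 0, 0, 0.3, 0], [-1, 0, 0, 0.36, 0], [-1, 0, 0, 0.36, 0]]]'

```text
time_s: 29.7
tcp_pos: [0.4055, 0.2172, 0.0791]
eef_rot: [179.9, -0.0, -54.9]
contact_force: [-0.1, -0.4, -1.5]
gripper_width: 0.0609
gripper_force: 24.8
```

drive_tool --increments '[[[-1, 0, 0, 0, 0]]]'

```text
time_s: 29.82
tcp_pos: [0.406, 0.2177, 0.08]
eef_rot: [-180.0, -0.0, -54.9]
contact_force: [-0.4, 0.4, -3.2]
gripper_width: 0.0608
gripper_force: 24.8
```

drive_tool --increments '[[[-1, -0.004, 0, 0.02, 0], [-1, -0.008, 0, 0.04, 0], [-1, -0.012, 0, 0.055, 0], [-1, -0.012, 0, 0.063, 0], [-1, -0.012, 0, 0.063, 0]]]'

```text
time_s: 30.45
tcp_pos: [0.4049, 0.2186, 0.0723]
eef_rot: [180.0, -0.0, -54.9]
contact_force: [-0.5, 0.4, -3.0]
gripper_width: 0.0606
gripper_force: 24.8
```

drive_tool --increments '[[[-1, 0, 0, 0.008, 0], [-1, 0, 0, 0.008, 0]]]'

```text
time_s: 30.7
tcp_pos: [0.4049, 0.2186, 0.0713]
eef_rot: [180.0, -0.0, -55.0]
contact_force: [-0.0, 0.1, -2.8]
gripper_width: 0.0605
gripper_force: 24.8
```

drive_tool --increments '[[[-1, 0, 0, 0.008, 0], [-1, 0, 0, 0.008, 0]]]'

```text
time_s: 30.95
tcp_pos: [0.4051, 0.2187, 0.0707]
eef_rot: [-180.0, -0.0, -54.9]
contact_force: [-1.2, 0.1, 3.0]
gripper_width: 0.0612
gripper_force: 24.8
```

Contact felt. Releasing, lifting clear and backing away.

drive_tool --increments '[[[0.8, 0, 0, 0, 0], [0.8, 0, 0, 0, 0], [0.8, 0, 0, 0, 0], [0.8, 0, 0, 0, 0], [0.8, 0, 0, 0, 0]]]'

```text
time_s: 31.58
tcp_pos: [0.405, 0.2186, 0.0704]
eef_rot: [180.0, 0.0, -55.0]
contact_force: [-0.6, 0.7, 1.0]
gripper_width: 0.0788
gripper_force: 0.0
```

drive_tool --increments '[[[0.8, 0, 0, -0.2, 0], [0.8, 0, 0, -0.4, 0], [1, 0, 0, -0.6, 0], [1, 0, 0, -0.8, 0], [1, 0, 0, -1, 0]]]'

```text
time_s: 32.2
tcp_pos: [0.4049, 0.2185, 0.1912]
eef_rot: [-180.0, 0.0, -55.0]
contact_force: [0.4, 0.7, -0.5]
gripper_width: 0.0881
gripper_force: 0.0
```

drive_tool --increments '[[[1, 0, 0, -0.25, 0], [1, -0.2, 0, -0.5, 0], [1, -0.45, 0, -0.5, 0], [1, -0.7, 0, -0.5, 0], [1, -0.9, 0, -0.5, 0]]]'

```text
time_s: 32.83
tcp_pos: [0.3422, 0.3078, 0.2505]
eef_rot: [-180.0, 0.0, -54.9]
contact_force: [-0.1, 0.1, -0.2]
gripper_width: 0.0877
gripper_force: 0.0
```

drive_tool --increments '[[[1, -0.25, 0, 0, 0], [1, -0.5, 0, 0, 0], [1, -0.7, 0, 0, 0], [1, -0.7, 0, 0, 0]]]'

```text
time_s: 33.33
tcp_pos: [0.294, 0.3767, 0.2502]
eef_rot: [180.0, -0.0, -54.8]
contact_force: [-0.5, -0.1, -0.9]
gripper_width: 0.0879
gripper_force: 0.0
```

Run:
```python
from plant import capture,camera_model,r
from h import *
im=capture("top")[:,:,::-1][140:320,160:480];cv2.imwrite("pics/c3.png",cv2.convertScaleAbs(cv2.resize(im,None,fx=2.5,fy=2.5,interpolation=2),alpha=1.8))
im=capture("scene")[:,:,::-1][180:350,220:440];cv2.imwrite("pics/c4.png",cv2.resize(im,None,fx=3.5,fy=3.5,interpolation=2))
```

```text
(no output)
```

View pics/c3.png

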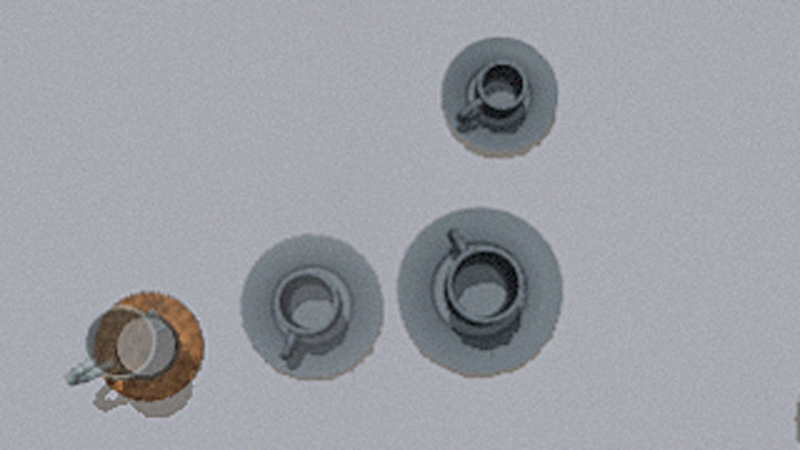

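View pics/c4.png

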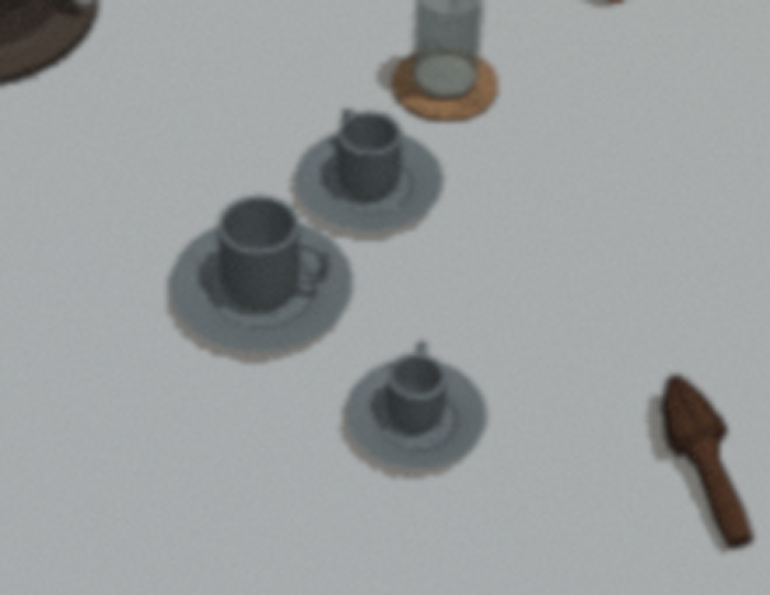

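All four stand upright on their places, and the saucers haven't moved. Rim centres in c3 are small (502,86), medium (312,302), large (483,284) and jug (122,342). I'll check the offsets numerically.

Run:
```python
from plant import camera_model,r
from h import *
T=camera_model("top");f=lambda a:(160+(a[0]+.5)/2.5-.5,140+(a[1]+.5)/2.5-.5)
for k,a,z,b,zb in(("s",(502,86),.056,(500,97),.015),("m",(312,302),.068,(312,307),.015),("l",(483,284),.082,(480,292),.015),("jug",(122,342),.112,(149,347),.007)):
    d=atz(T,f(a),z)-atz(T,f(b),zb);print(k,d[:2].round(4),np.hypot(*d[:2]).round(4))
```

```text
s [-0.001   0.0022] 0.0024
m [ 0.0006 -0.0039] 0.004
l [0.0011 0.0028] 0.003
jug [ 0.0005 -0.0014] 0.0014
```

All offsets are 4 mm or less, against the 12 mm limit. Handing in.

```bash
python3 -c "
from plant import job
print(job.close_job())"
```

```text
the job is handed in; nothing more can be done
None
```

The job is handed in, with no verdict returned: all three cups stand upright on their own saucers and the milk jug on the cork mat, each within about 4 mm of centre by my last top-camera check, and the arm went nowhere near the lunchbox or the bowls.

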